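Fish the ceramic plug from the deep well and bed it in the probe seat

ROBOT

A 6-joint arm with a two-finger parallel gripper is mounted at the origin on the work surface. World frame = base frame: x ahead of the robot, y to its left, z up, the work surface at z = 0. Lengths are in m, angles in rad, forces in N, time in s.
With the tool pointing down it reaches from about 0.425 to 0.95 m from the base axis. Payload 3.5 kg.
Tool frame: the origin (TCP) lies midway between the tips of the shut fingers; the grasp point (between the pads) lies 19 mm behind it; z points along the fingers, y is the line along which they close (so a half turn about z gives the same grasp; the last joint's range is limited). The gripper opens to 85 mm and grips with 20 to 120 N. Pads are 22 mm wide; open, the fingers measure 114 mm over their backs; the gripper's body (76 mm by 85 mm) begins 54 mm behind the grasp point. The pads swing forward as they close: fully open they stand 13 mm farther back than shut.
Start: joints at [1.126, 0.286, 1.577, -0, 1.279, -0.15], TCP at [0.196, 0.646, 0.231] pointing down, gripper open.
Joint ranges: [-2.77, 2.77], [-0.9, 2.22], [0.21, 2.48], [-1.53, 4.67], [0.24, 2.81], [-2.84, 2.84]. Speed limits (rad/s): [2.79, 2.79, 3.14, 3.14, 3.14, 3.14].

INTERFACE

Orientations are given as a unit quaternion [x, y, z, w].
In Python, from plant import * gives the robot as it stands.
- The arm moves only by the tool move_arm, never from a script. Its argument "moves" is a list of rows, each a list of 3 entries, a list of its own where there are three numbers: the opening, from 0 (shut) to 1 (fully open), then the shift along the tool's x, y, z in m, then the turn, a rotation vector about the tool's x, y, z in rad. A call has exactly 10 rows; each row shifts and turns the commanded pose from where the row before left it, along the tool's axes as they then stand; what a row does not reach is not made up. A row lasts 1/12 s, in which the tool goes at most 41.7 mm and 7.16 degrees, less where a joint would pass 70% of its speed; a pose out of reach is approached as far as the arm can. A call is refused whole if a number of a shift passes 0.0417 or a number of a turn 0.125, either way. A call with a gripper value outside its range is refused whole. The fingers move at their own pace and stop on an object; "grip_force" is the grip in N (left out, the last holds). Time passes only in rows, so rows that do not move let the fingers close, or fill a call up. It gives the time, the measured TCP pose, the force, the opening and the grip force at its end, in the units of the state.
- get_state(): the state, without advancing time (a new reading comes with each control period).
- read_camera(name): name is "scene" or "side" or "wrist"; returns the picture (400x640x3 uint8, red, green, blue); there is no depth.
- camera_params(name): a dict with "fx", "fy", "cx", "cy" (pixels), "rvec" (rotation vector, rad) and "tvec" (3), from world to camera coordinates, as OpenCV has them; the wrist camera has in their place "tool_from_camera" (4x4, takes a point from camera to tool coordinates, whose origin is the TCP and whose axes are the flange's). Camera axes: x right, y down, z forward; pixel columns grow to the right and rows downward; lengths in m; the calibration is good to about 2 mm. A picture is of the moment at which its call begins: read the wrist's pose just before it. camera_params takes no time and is no camera call.
- sign_off(): hands the job in; it is judged then, once.
The state is a dict: "time": time; "qpos": joint angles; "dq": joint speeds; "joint_efforts": joint torques, N m; "eef_pos": TCP position; "tcp_rot": TCP orientation; "contact_force": force on the tool from outside, world axes, zero at the start; "wrist_torque": the same for the moment, N m; "opening": opening from 0.0 (shut) to 1.0 (fully open); "finger_force": force on a finger pad.
Only numpy, scipy, OpenCV 4.12 (cv2) and the standard library are available. Lean on these libraries where they do the work, as an engineer would, in place of code of your own. Each camera call takes 0.05 s, during which the arm holds its last target. There are 200 camera calls.

TASK

Take the green-handled sprung tongs from their holder and, touching the plug with nothing but the tongs, lift the white ceramic plug out of the deep narrow well of the aluminium block. Put it stem down in the bore of the grey probe seat and use the tongs to press it down on the hidden sprung contact with a steady 12 newtons or so for about a second (under 8 does not bed it, more than 18 breaks it). Leave it standing there, hang the tongs back upright in their holder, do not knock the block or the seat hard, and leave the glassware where it is.

Things in the scene. Friction and masses are not known exactly. Their poses are not given: they have to be found in the camera images.
- tongs_grip (a point): Sprung tongs' grip point: midway between their two green handle plates, at mid-height. Plates 24 mm along x, 48 mm tall, outer faces 50 mm apart along y (the squeeze line) when open; they stay parallel. Steel ledges under them, tops 24 mm below this point, jut out to 37 mm either side: fingertips stay above these. z up. 160 g, loose, hanging in the holder. The frame is fixed to the -y plate.
- tongs: Same tongs; origin midway between the open jaws, at their undersides, 94 mm below the grip point. Steel shanks (42 mm over their backs in y, 12 mm wide in x) carry rubber-faced V-notched jaws 10 mm tall, 15 mm wide, 26 mm apart when open; they centre a round neck.
- tong_jaw (a joint): How far the tongs are squeezed, m: 0 open, 0.019 on the plug's neck (handles 31 mm over their backs), 0.024 at most. The spring pushes the handles apart with 10 N when open plus 0.25 N per mm (15 N on the neck); held with less than 10 N they stay open, grip beyond 15 N goes into the plug.
- holder: White tongs holder, fixed, base 90 x 120 mm; origin at the centre of its underside. Pillars 75 mm tall at y = +-36 mm (56 mm gap) carry the tongs' ledges on their tops; between them the shanks hang between walls 20 mm apart in x and 55 mm tall. Tongs' y lies along holder's y; hanging tongs have their origin 9 mm and their grip point 103 mm above this origin.
- plug_neck (a point): White round ceramic plug, loose, 20 to 35 g, upright; this point is on its axis at mid-neck, 42 mm above the foot, z up. From the foot: stem 14 mm diameter, 30 mm long (foot tapered to 10 mm); shoulder 22 mm diameter, 5 mm; neck 12 mm diameter, 14 mm long (7 mm below to 7 mm above this point), where the jaws bite; orange cap 18 mm diameter, 4 mm.
- plug: The same plug, 53 mm tall; origin at the centre of its foot, z up.
- well_block: Fixed aluminium block 80 (x) x 100 (y) x 95 mm tall, blue sides; origin at the centre of its underside. The well in its top is 28 mm (x) by 50 mm (y) and 75 mm deep, so the tongs go in with their squeeze line along this y. The plug stands loosely in an 18 mm recess, 14 mm deep, in the well's floor; its neck is 47 mm below the block's top.
- seat: Fixed grey probe seat, 80 x 90 mm, 45 mm tall, on a 110 x 120 x 5 mm rubber foot; origin at the centre of its underside. In its bore a sprung brass contact pushes back with 3 N at once and 10 N more per mm, and goes solid after 2.5 mm.
- seat_mouth (a point): Centre of the bore's mouth in the seat's top face, 45 mm above its underside, z up. Upright bore 17 mm in diameter, brass ring round it. The contact in it stands at an unknown height: its top, free, lies anywhere from 8 to 22 mm below the mouth, so the plug's neck point is 20 to 34 mm above the mouth when the foot first touches it.
- reagent: Amber bottle, 60 mm diameter, 130 mm tall; origin at the centre of its underside. Bystander.
- beaker: Glass beaker, 66 mm across, 80 mm tall; origin at the centre of its underside. Bystander.
- measure: Measuring cylinder on a green 60 mm foot, 121 mm tall; origin at the centre of its underside. Bystander.
- dish: Small glass dish 80 mm across, 20 mm tall; origin at the centre of its underside. Bystander.
Not all that is in view belongs to the job. Of the things shaped like the seat, the grey one is meant. What is shaped like the well_block but pink is not meant.

How it is judged:
By the outcome, as a careful person would: the job done as asked, in the order asked, and still so for the second after the job is handed in, with the robot touching nothing.
It also fails if it takes over 66 s, if anything falls off the work surface, if the arm or the gripper's body presses on something with over 40 N, if the wrist force passes 120 N, or if a joint passes its speed limit or range.

## Working session

There is one attempt and no reset: what is moved stays moved. The work goes in short steps, Python scripts to look and compute and a tool call to move; the robot and the scene stay as the last step left them, time stands still between calls to the robot, and variables do not carry over. Pictures are saved under pics/ and viewed, at most 10 in all, crops included, and the job is handed in when it is done.

Besides the shell and the picture viewer there is one more tool, called after "Call:" by a JSON object that holds its "name" and its "arguments", one argument or row to a line. move_arm: Moves the arm, as the interface text tells. Its arguments: {"type":"object","properties":{"moves":{"type":"array"},"grip_force":{"type":"number"}},"required":["moves"]}

```bash
mkdir -p pics
cat > h.py <<'E'
from plant import *
import numpy as np, cv2
from scipy.spatial.transform import Rotation as R
def snap(n,f):
    s=get_state(); im=read_camera(n); cv2.imwrite(f,im[:,:,::-1]); return s,im
def cam(n,s=None):
    p=camera_params(n); K=np.array([[p['fx'],0,p['cx']],[0,p['fy'],p['cy']],[0,0,1]])
    if n=='wrist':
        T=np.eye(4); T[:3,:3]=R.from_quat(s['tcp_rot']).as_matrix(); T[:3,3]=s['eef_pos']; T=T@np.array(p['tool_from_camera'])
        return K,T[:3,:3],T[:3,3]
    r=R.from_rotvec(np.ravel(p['rvec'])).as_matrix(); return K,r.T,-r.T@np.ravel(p['tvec'])
def onz(c,uv,z):
    K,r,o=c; d=r@np.linalg.solve(K,[uv[0],uv[1],1]); return o+d*(z-o[2])/d[2]
def proj(c,P):
    K,r,o=c; q=K@(r.T@(np.array(P)-o)); return q[:2]/q[2]
E
python3 - <<'E'
from h import *
a=snap('scene','pics/scene.png');b=snap('side','pics/side.png')
s=a[0];print(s)
for n in('scene','side'):print(n,cam(n)[2],cam(n)[1][:,2],cam(n)[0][0,0])
print(camera_params('wrist'))
E
```

```text
{'time': 0.0, 'qpos': array([ 1.12598336e+00,  2.87216305e-01,  1.57816340e+00,  3.35255846e-05,
        1.27858655e+00, -1.50020063e-01]), 'dq': array([-4.02417448e-06, -1.93070555e-03, -2.27426009e-03,  2.01505800e-03,
       -1.43257588e-03, -1.98929047e-03]), 'joint_efforts': array([ 7.05223320e-04, -4.05978942e+01, -2.92626214e+01, -6.02118325e-05,
        5.80104446e-03,  3.75346133e-06]), 'eef_pos': array([0.19581095, 0.64529834, 0.22992077]), 'tcp_rot': array([ 1.46868009e-01,  9.89155387e-01, -1.12999773e-03, -3.63136439e-04]), 'contact_force': array([ 0.03210935, -0.20474986,  0.02158683]), 'wrist_torque': array([ 0.01283928,  0.042622  , -0.00701854]), 'finger_force': 0.0, 'opening': 0.9995901424556102}
scene [ 1.21065883 -0.07326703  0.79802053] [-0.68700055  0.10106523 -0.71959437] 421.3382329034152
side [ 0.46459141 -0.7393493   0.78719242] [ 0.06513346  0.73517855 -0.67473708] 472.39348747308026
{'fx': 336.14364537552734, 'fy': 336.14364537552734, 'cx': 317.63999956967814, 'cy': 199.7100286455269, 'tool_from_camera': array([[ 1.61536483e-03, -9.53780499e-01, -3.00499835e-01,
         7.65300010e-02],
       [ 9.99998476e-01,  1.73987343e-03, -1.46738790e-04,
        -9.80449097e-04],
       [ 6.62788275e-04, -3.00499140e-01,  9.53781855e-01,
        -1.43452104e-01],
       [ 0.00000000e+00,  0.00000000e+00,  0.00000000e+00,
         1.00000000e+00]])}
```

View pics/scene.png

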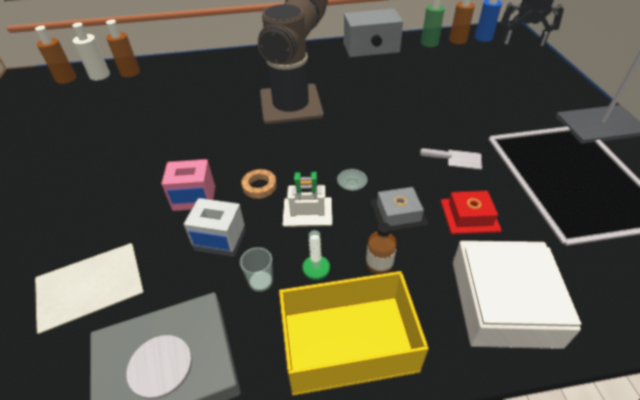

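View pics/side.png

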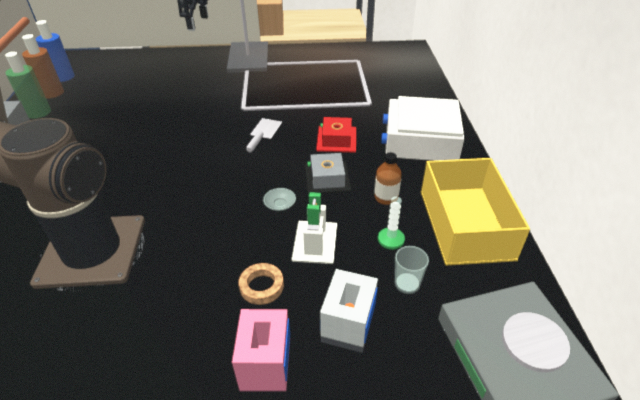

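The scene view shows the tongs in their holder at (306,190), the well block at (215,225) and the grey seat at (400,205). Side view: the tongs are at (314,210), the block at (350,305) with the plug's orange cap in its well, and the seat at (327,168).
Lookalikes (scene px): blocks are aluminium (215,225), chosen, and pink (188,185); seats are grey (400,205), chosen, and red (472,210); green things are the tongs' handles (306,182), chosen, and the measure's foot (316,266). The robot at the right edge is out of play.

```bash
cat > m.py <<'E'
from h import *
def quad(m):
    c=max(cv2.findContours(m.astype('uint8'),0,2)[0],key=cv2.contourArea); return c[:,0,:].astype(float)
def rect(c,px,z):
    w=np.array([onz(c,p,z)[:2] for p in px]).astype('float32'); (x,y),(a,b),t=cv2.minAreaRect(w); return np.round([x,y,a,b,t],3)
def box(sh,x0,x1,y0,y1):
    m=np.zeros(sh[:2],bool);m[y0:y1,x0:x1]=1;return m
E
python3 - <<'E'
from m import *
for n,bx in (('scene',dict(t=(285,330,165,200),b=(180,250,195,232),h=(275,340,165,230),s=(375,430,180,225))),('side',dict(t=(300,330,190,230),b=(318,380,268,345),h=(285,345,200,265),s=(305,350,150,195)))):
    im=cv2.imread(f'pics/{n}.png');hsv=cv2.cvtColor(im,cv2.COLOR_BGR2HSV);H,S,V=[hsv[...,i].astype(int) for i in range(3)];c=cam(n)
    g=box(im.shape,*bx['t'])&(S>120)&(abs(H-70)<20)&(V>40)
    p=np.argwhere(g)[:,::-1];print(n,'green',p.min(0),p.max(0),p.mean(0),onz(c,p.mean(0),.103), rect(c,p,.103))
    b=box(im.shape,*bx['b']);print('block V med',np.percentile(V[b],[10,50,80]))
    q=quad(b&(S<45)&(V>185));print('block top',rect(c,q,.095),cv2.boundingRect(q.astype('float32').reshape(-1,1,2)))
    q=quad(box(im.shape,*bx['h'])&(S<60)&(V>150));print('holder',rect(c,q,.005))
    o=box(im.shape,*bx['s'])&(S>70)&(H<30)&(V>70);p=np.argwhere(o)[:,::-1]
    print('ring',len(p),p.mean(0),onz(c,(p.min(0)+p.max(0))/2,.045))
    q=quad(box(im.shape,*bx['s'])&(S<60)&(V>130));print('seat top',rect(c,q,.045))
    if n=='side':
        o=b&(S>110)&(H<25)&(V>60);p=np.argwhere(o)[:,::-1];print('cap',len(p),p.mean(0),onz(c,p.mean(0),.059))
a=cv2.imread('pics/scene.png')[160:260,170:450];b=cv2.imread('pics/side.png')[140:350,220:420]
a=cv2.resize(a,None,fx=2.8,fy=2.8,interpolation=2);b=cv2.resize(b,(300,315));o=np.zeros((600,790,3),'uint8');o[:280,:784]=a;o[285:,:300]=b;cv2.imwrite('pics/c1.png',o)
E
```

```text
scene green [293 171] [317 191] [305.34042553 179.22340426] [ 0.47824483 -0.01033682  0.103     ] [ 4.8400e-01 -1.2000e-02  5.8000e-02  6.9000e-02  8.1217e+01]
block V med [ 36. 139. 231.]
block top [ 0.543 -0.233  0.101  0.081 68.832] (185, 199, 53, 32)
holder [ 4.6900e-01 -9.0000e-03  1.2300e-01  1.4000e-01  8.1145e+01]
ring 74 [399.87837838 200.81081081] [0.53518613 0.21367332 0.045     ]
seat top [0.536 0.213 0.079 0.088 1.534]
side green [307 192] [320 223] [313.38461538 207.36217949] [ 0.49130685 -0.00809134  0.103     ] [ 4.9100e-01 -7.0000e-03  9.6000e-02  2.7000e-02  8.3877e+01]
block V med [ 34. 161. 251.]
block top [ 0.544 -0.233  0.101  0.081 69.091] (321, 269, 56, 55)
holder [4.9600e-01 1.6000e-02 1.8100e-01 9.1000e-02 8.1093e+01]
ring 110 [331.94545455 155.96363636] [0.5530875  0.23496318 0.045     ]
seat top [0.537 0.212 0.08  0.092 1.267]
cap 24 [349.66666667 304.58333333] [ 0.54532514 -0.22854886  0.059     ]
```

View pics/c1.png

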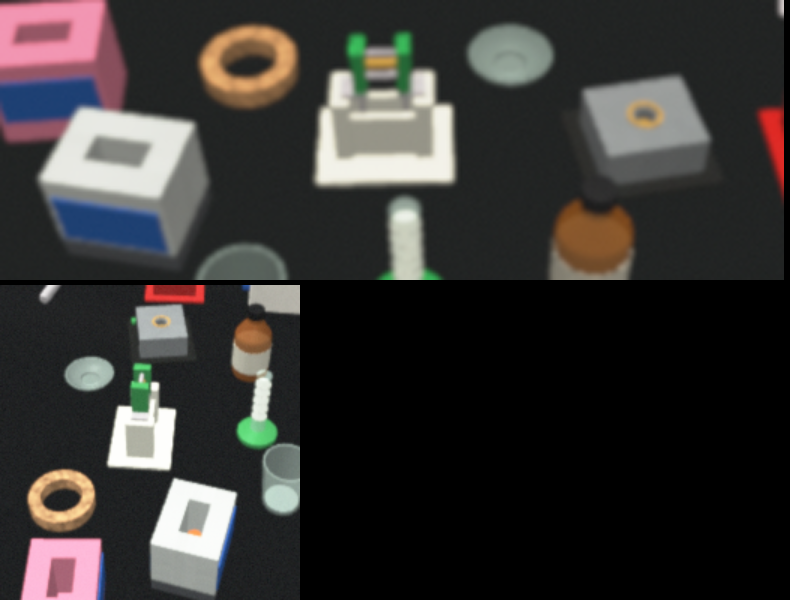

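The crop confirms the choices: grey-white block with blue sides and the cap in its well, grey seat with brass ring, and green tongs hanging in the white holder (yaw about -9°). I'm moving over the holder.

Call:
{"name": "move_arm", "arguments": {
  "moves": [
    [1, [-0.0259, -0.0303, 0], [0, 0, 0]],
    [1, [-0.0259, -0.0303, 0], [0, 0, 0]],
    [1, [-0.0259, -0.0303, 0], [0, 0, 0]],
    [1, [-0.0259, -0.0303, 0], [0, 0, 0]],
    [1, [-0.0259, -0.0303, 0], [0, 0, 0]],
    [1, [-0.0259, -0.0303, 0], [0, 0, 0]],
    [1, [-0.0259, -0.0303, 0], [0, 0, 0]],
    [1, [-0.0259, -0.0303, 0], [0, 0, 0]],
    [1, [-0.0259, -0.0303, 0], [0, 0, 0]],
    [1, [-0.0259, -0.0303, 0], [0, 0, 0]]
  ]
}}

```text
time: 0.93
eef_pos: [0.3558, 0.2788, 0.231]
tcp_rot: [0.147, 0.989, -0.0, -0.0]
contact_force: [-0.1, 0.8, -0.3]
opening: 1.001
finger_force: 0.0
```

Call:
{"name": "move_arm", "arguments": {
  "moves": [
    [1, [-0.0259, -0.0303, 0], [0, 0, 0]],
    [1, [-0.0259, -0.0303, 0], [0, 0, 0]],
    [1, [-0.0259, -0.0303, 0], [0, 0, 0]],
    [1, [-0.0259, -0.0303, 0], [0, 0, 0]],
    [1, [-0.0259, -0.0303, 0], [0, 0, 0]],
    [1, [-0.0259, -0.0303, 0], [0, 0, 0]],
    [1, [-0.0259, -0.0303, 0], [0, 0, 0]],
    [1, [-0.0259, -0.0303, 0], [0, 0, 0]],
    [1, [0, 0, 0], [0, 0, -0.07]],
    [1, [0, 0, 0], [0, 0, -0.07]]
  ]
}}

```text
time: 1.77
eef_pos: [0.484, -0.0138, 0.2308]
tcp_rot: [0.078, 0.997, 0.0, -0.001]
contact_force: [-0.9, 0.9, 0.0]
opening: 1.002
finger_force: 0.0
```

Run:
```python
from m import *
s,im=snap('wrist','pics/w1.png');c=cam('wrist',s)
print(s['time'],s['eef_pos'],R.from_quat(s['tcp_rot']).as_matrix()[:,1])
print(proj(c,[.484,-.011,.127]))
im=cv2.imread('pics/w1.png');hsv=cv2.cvtColor(im,cv2.COLOR_BGR2HSV);H,S,V=[hsv[...,i].astype(int) for i in range(3)]
g=((S>120)&(abs(H-70)<20)&(V>40)).astype('uint8');n,l,st,ce=cv2.connectedComponentsWithStats(g)
for i in range(1,n):
    if st[i][4]>60:
        p=np.argwhere(l==i)[:,::-1];print(st[i],ce[i],rect(c,p,.127))
```

```text
1.7667 [ 0.48400923 -0.01377054  0.2307624 ] [1.55275637e-01 9.87871182e-01 5.90582117e-05]
[322.55439692 197.86307176]
[559 135  16  11 154] [566.46753247 139.68181818] [4.6800e-01 1.7100e-01 1.2000e-02 7.0000e-03 8.1164e+01]
[291 180  18  45 662] [299.5407855  202.70543807] [ 4.8500e-01 -2.9000e-02  1.3000e-02  3.6000e-02  7.9801e+01]
[337 180  20  44 672] [346.60863095 202.38244048] [4.9000e-01 7.0000e-03 1.3000e-02 3.6000e-02 8.4994e+01]
[ 314  282   49   44 1408] [337.65482955 301.33948864] [ 5.8000e-01 -1.2000e-02  4.1000e-02  4.2000e-02  8.3421e+01]
```

View pics/w1.png

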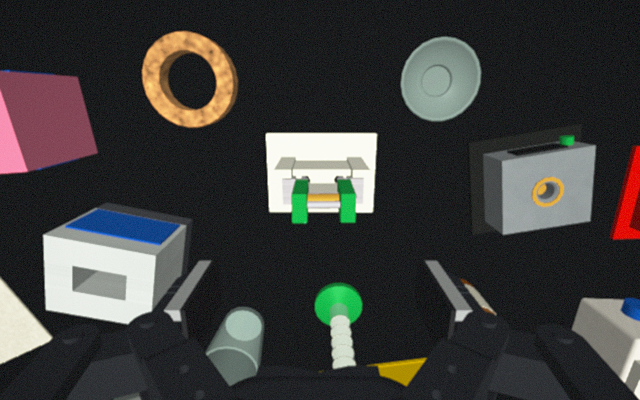

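The wrist picture shows the handle tops at (300,207) and (347,207), centred at column 324, with the holder square to the tool. I'll shift about 9 mm outward and 4.5 mm in y, then go down.

Call:
{"name": "move_arm", "arguments": {
  "moves": [
    [1, [-0.009, 0.0045, 0], [0, 0, 0]],
    [1, [0, 0, 0.036], [0, 0, 0]],
    [1, [0, 0, 0.036], [0, 0, 0]],
    [1, [0, 0, 0.036], [0, 0, 0]],
    [1, [0, 0, 0.034], [0, 0, 0]],
    [1, [0, 0, 0], [0, 0, 0]],
    [0.7, [0, 0, 0], [0, 0, 0]],
    [0.6, [0, 0, 0], [0, 0, 0]],
    [0.57, [0, 0, 0], [0, 0, 0]],
    [0.57, [0, 0, 0], [0, 0, 0]]
  ],
  "grip_force": 20
}}

```text
time: 2.65
eef_pos: [0.4958, -0.0088, 0.0927]
tcp_rot: [0.077, 0.997, -0.001, 0.003]
contact_force: [0.6, -0.2, 4.3]
opening: 0.569
finger_force: 11.3
```

Run:
```python
from m import *
s,im=snap('wrist','pics/w2.png');print(s['time'],s['eef_pos'],s['opening'],s['finger_force'],s['contact_force'])
snap('side','pics/s2.png');a=cv2.imread('pics/w2.png');b=cv2.resize(cv2.imread('pics/s2.png')[130:280,220:420],(533,400))
cv2.imwrite('pics/c2.png',np.hstack([cv2.resize(a,(0,0),fx=.62,fy=.62)[:, 30:380],b[:248,100:533]]))
```

```text
2.65 [ 0.49583346 -0.00880519  0.09267979] 0.5687273373638801 11.292043179273605 [ 0.58526459 -0.24996269  4.28819728]
```

View pics/c2.png

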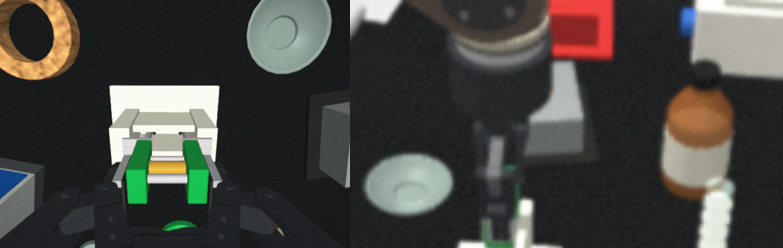

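The tongs are between the pads (handles centred, opening 0.569, 11 N, still open). I'll lift them straight out.

Call:
{"name": "move_arm", "arguments": {
  "moves": [
    [0.57, [0, 0, 0], [0, 0, 0]],
    [0.57, [0, 0, 0], [0, 0, 0]],
    [0.57, [0, 0, -0.005], [0, 0, 0]],
    [0.57, [0, 0, -0.015], [0, 0, 0]],
    [0.57, [0, 0, -0.025], [0, 0, 0]],
    [0.57, [0, 0, -0.03], [0, 0, 0]],
    [0.57, [0, 0, -0.03], [0, 0, 0]],
    [0.57, [0, 0, -0.025], [0, 0, 0]],
    [0.57, [0, 0, -0.01], [0, 0, 0]],
    [0.57, [0, 0, 0], [0, 0, 0]]
  ]
}}

```text
time: 3.58
eef_pos: [0.4948, -0.0087, 0.2328]
tcp_rot: [0.077, 0.997, -0.0, 0.003]
contact_force: [-0.3, 0.1, -2.2]
opening: 0.577
finger_force: 10.2
```

Run:
```python
from m import *
s,im=snap('wrist','pics/w3.png');c=cam('wrist',s);print(s['time'],s['eef_pos'],s['opening'],s['finger_force'],s['contact_force'],R.from_quat(s['tcp_rot']).as_matrix()[:,1:])
snap('side','pics/s3.png');a=cv2.imread('pics/w3.png');b=cv2.resize(cv2.imread('pics/s3.png')[100:280,240:390],(333,400))
cv2.imwrite('pics/c3.png',np.hstack([a[:, 130:530],b]))
```

```text
3.5833 [ 0.49477987 -0.00865868  0.23275901] 0.5767363576819514 10.216197520494461 [-0.2865782   0.13794442 -2.23190763] [[ 1.54260661e-01  6.55205422e-03]
 [ 9.88030124e-01 -1.37687729e-03]
 [-3.49679867e-04 -9.99977587e-01]]
```

View pics/c3.png

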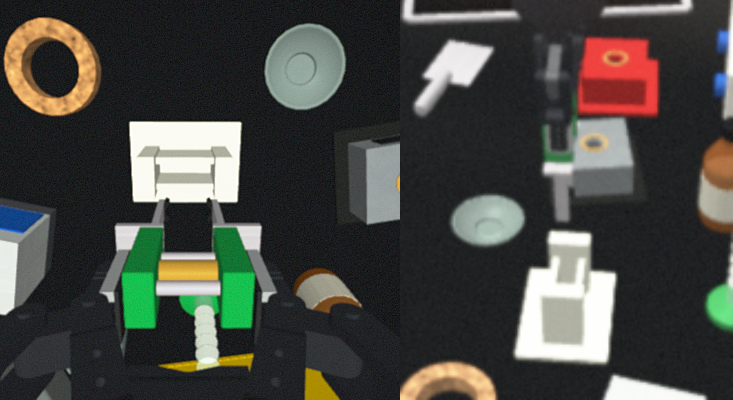

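The tongs hang clear of the holder, squarely held, with jaws open at about (295,205) and (343,205) in the wrist picture. Next I move over the block's well and turn +12°.

Call:
{"name": "move_arm", "arguments": {
  "moves": [
    [0.57, [-0.006, -0.015, 0], [0, 0, 0]],
    [0.57, [-0.0137, -0.0357, 0], [0, 0, 0]],
    [0.57, [-0.0137, -0.0357, 0], [0, 0, 0]],
    [0.57, [-0.0137, -0.0357, 0], [0, 0, 0]],
    [0.57, [-0.0137, -0.0357, 0], [0, 0, 0]],
    [0.57, [-0.0137, -0.0357, 0], [0, 0, 0]],
    [0.57, [-0.0077, -0.0207, 0], [0, 0, 0]],
    [0.57, [0, 0, 0], [0, 0, 0.105]],
    [0.57, [0, 0, 0], [0, 0, 0.105]],
    [0.57, [0, 0, 0], [0, 0, 0]]
  ]
}}

```text
time: 4.52
eef_pos: [0.5401, -0.2326, 0.2255]
tcp_rot: [0.183, 0.983, 0.001, -0.003]
contact_force: [-0.3, 0.9, -1.6]
opening: 0.57
finger_force: 10.2
```

Run:
```python
from m import *
s,im=snap('wrist','pics/w4.png');c=cam('wrist',s);M=R.from_quat(s['tcp_rot']).as_matrix();print(s['time'],s['eef_pos'],M[:,1],M[:,2],s['contact_force'])
P=lambda t:proj(c,M@np.array(t)+s['eef_pos'])
print('jaw centre',P([0,0,.0837]),P([0,.013,.0837]),P([0,-.013,.0837]))
print('well top pred',proj(c,[.543,-.233,.095]),'cap',proj(c,[.543,-.233,.059]))
snap('side','pics/s4.png');a=cv2.imread('pics/w4.png')[110:310,210:430]
cs=cam('side');print('side jaw -y',proj(cs,M@np.array([0,-.013,.0837])+s['eef_pos']))
b=cv2.resize(cv2.imread('pics/s4.png')[180:360,280:420],(400,514))
o=np.zeros((514,0,3),'uint8');A=np.zeros((600,660,3),'uint8');A[:]=cv2.resize(a,(660,600),interpolation=2);cv2.imwrite('pics/c4.png',A)
```

```text
4.5167 [ 0.54005045 -0.23259453  0.22551774] [0.35968303 0.93307342 0.0014557 ] [-0.00528525  0.00359745 -0.99997956] [-0.32044519  0.89668013 -1.56705106]
jaw centre [319.01723887 206.25396234] [337.25270542 206.2858329 ] [300.78212053 206.22209239]
well top pred [319.40774173 192.80829129] cap [319.18829553 182.40292572]
side jaw -y [346.19147666 283.98046443]
```

View pics/c4.png

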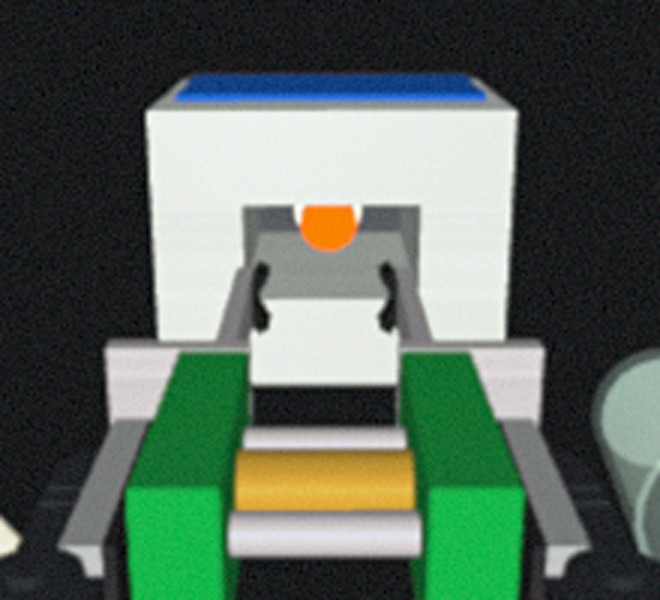

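In the crop (3x, offset 210,110) the cap is at full-image (319,184), the well's centre at (320.5,194) and the jaws' centre at (318,209). The tongs need about 6 mm outward and 1 mm in y, then down 97 mm.

Call:
{"name": "move_arm", "arguments": {
  "moves": [
    [0.57, [-0.006, 0.001, 0], [0, 0, 0]],
    [0.57, [0, 0, 0], [0, 0, 0]],
    [0.57, [0, 0, 0.015], [0, 0, 0]],
    [0.57, [0, 0, 0.02], [0, 0, 0]],
    [0.57, [0, 0, 0.02], [0, 0, 0]],
    [0.57, [0, 0, 0.02], [0, 0, 0]],
    [0.57, [0, 0, 0.015], [0, 0, 0]],
    [0.57, [0, 0, 0.006], [0, 0, 0]],
    [0.57, [0, 0, 0], [0, 0, 0]],
    [0.57, [0, 0, 0], [0, 0, 0]]
  ]
}}

```text
time: 5.45
eef_pos: [0.5478, -0.2338, 0.1337]
tcp_rot: [0.181, 0.983, -0.0, 0.0]
contact_force: [0.7, -0.0, -1.4]
opening: 0.572
finger_force: 10.2
```

Call:
{"name": "move_arm", "arguments": {
  "moves": [
    [0.57, [0.0015, 0, 0.003], [0, 0, 0]],
    [0.57, [0, 0, 0.002], [0, 0, 0]],
    [0.57, [0, 0, 0], [0, 0, 0]],
    [0.57, [0, 0, 0], [0, 0, 0]],
    [0.57, [0, 0, 0], [0, 0, 0]],
    [0.57, [0, 0, 0], [0, 0, 0]],
    [0.57, [0, 0, 0], [0, 0, 0]],
    [0.57, [0, 0, 0], [0, 0, 0]],
    [0.57, [0, 0, 0], [0, 0, 0]],
    [0.57, [0, 0, 0], [0, 0, 0]]
  ]
}}

```text
time: 6.28
eef_pos: [0.5461, -0.2334, 0.1283]
tcp_rot: [0.181, 0.983, -0.0, -0.0]
contact_force: [0.6, -0.1, -1.6]
opening: 0.574
finger_force: 10.2
```

Now I close gradually onto the neck.

Call:
{"name": "move_arm", "arguments": {
  "moves": [
    [0.53, [0, 0, 0], [0, 0, 0]],
    [0.49, [0, 0, 0], [0, 0, 0]],
    [0.45, [0, 0, 0], [0, 0, 0]],
    [0.41, [0, 0, 0], [0, 0, 0]],
    [0.38, [0, 0, 0], [0, 0, 0]],
    [0.35, [0, 0, 0], [0, 0, 0]],
    [0.3, [0, 0, 0], [0, 0, 0]],
    [0.25, [0, 0, 0], [0, 0, 0]],
    [0.25, [0, 0, 0], [0, 0, 0]],
    [0.25, [0, 0, 0], [0, 0, 0]]
  ],
  "grip_force": 50
}}

```text
time: 7.12
eef_pos: [0.5462, -0.2335, 0.1286]
tcp_rot: [0.181, 0.983, -0.0, 0.0]
contact_force: [0.7, -0.2, 0.8]
opening: 0.359
finger_force: 49.4
```

Call:
{"name": "move_arm", "arguments": {
  "moves": [
    [0.25, [0, 0, -0.003], [0, 0, 0]],
    [0.25, [0, 0, -0.007], [0, 0, 0]],
    [0.25, [0, 0, -0.015], [0, 0, 0]],
    [0.25, [0, 0, -0.02], [0, 0, 0]],
    [0.25, [0, 0, -0.025], [0, 0, 0]],
    [0.25, [0, 0, -0.025], [0, 0, 0]],
    [0.25, [0, 0, -0.02], [0, 0, 0]],
    [0.25, [0, 0, -0.012], [0, 0, 0]],
    [0.25, [0, 0, -0.003], [0, 0, 0]],
    [0.25, [0, 0, 0], [0, 0, 0]]
  ]
}}

```text
time: 7.95
eef_pos: [0.5463, -0.2335, 0.2592]
tcp_rot: [0.181, 0.983, -0.0, 0.001]
contact_force: [-0.2, -0.2, -3.3]
opening: 0.361
finger_force: 49.6
```

Run:
```python
from m import *
s,im=snap('wrist','pics/w5.png');c=cam('wrist',s);M=R.from_quat(s['tcp_rot']).as_matrix();print(s['time'],s['eef_pos'],M[:,0],M[:,2],s['contact_force'],s['opening'])
snap('side','pics/s5.png');sc=cam('side');print('measure',onz(cam('scene'),(316,266),0.004),onz(sc,(391,239),.004),'bottle',onz(cam('scene'),(380,262),0),onz(sc,(388,203),0))
for d in(.08,.085,.09): print('side neck pred',proj(sc,M@np.array([0,0,d])+s['eef_pos']))
b=cv2.resize(cv2.imread('pics/s5.png')[150:350,270:430],(480,600),interpolation=2);cv2.imwrite('pics/c5.png',np.hstack([b,np.zeros((600,2,3),'uint8'),cv2.resize(cv2.imread('pics/w5.png')[110:260,280:358],(312,600))]))
```

```text
7.95 [ 0.54627108 -0.23348934  0.25917343] [-0.93422917  0.35666998 -0.00154151] [ 1.30627643e-03 -9.00404388e-04 -9.99998741e-01] [-0.20824114 -0.15315193 -3.30132059] 0.36149900270241847
measure [ 0.66132571 -0.01576151  0.004     ] [ 0.66462104 -0.0205254   0.004     ] bottle [6.73675954e-01 1.30357406e-01 1.11022302e-16] [0.67958916 0.10357446 0.        ]
side neck pred [352.93219291 264.4123512 ]
side neck pred [352.82701287 266.35181663]
side neck pred [352.72272569 268.27481813]
```

View pics/c5.png

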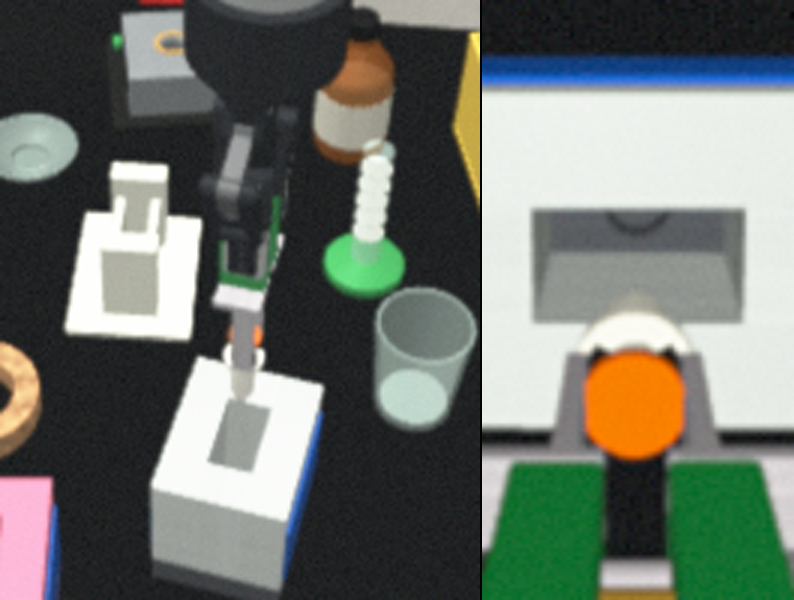

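The plug hangs upright in the jaws (orange cap at wrist pixel (318,211)), clear of the well. I carry it to the seat.

Call:
{"name": "move_arm", "arguments": {
  "moves": [
    [0.25, [0.006, 0.0148, 0], [0, 0, 0]],
    [0.25, [0.0119, 0.0296, 0], [0, 0, 0]],
    [0.25, [0.0119, 0.0296, 0], [0, 0, 0]],
    [0.25, [0.0119, 0.0296, 0], [0, 0, 0]],
    [0.25, [0.0119, 0.0296, 0], [0, 0, 0]],
    [0.25, [0.0119, 0.0296, 0], [0, 0, 0]],
    [0.25, [0.0119, 0.0296, 0], [0, 0, 0]],
    [0.25, [0.0119, 0.0296, 0], [0, 0, 0]],
    [0.25, [0.0119, 0.0296, 0], [0, 0, 0]],
    [0.25, [0.0119, 0.0296, 0], [0, 0, 0]]
  ]
}}

```text
time: 8.88
eef_pos: [0.5392, 0.072, 0.2565]
tcp_rot: [0.181, 0.983, 0.0, -0.002]
contact_force: [0.7, -0.1, -1.5]
opening: 0.36
finger_force: 49.7
```

Call:
{"name": "move_arm", "arguments": {
  "moves": [
    [0.25, [0.0119, 0.0296, 0], [0, 0, 0]],
    [0.25, [0.0119, 0.0296, 0], [0, 0, 0]],
    [0.25, [0.0119, 0.0296, 0], [0, 0, 0]],
    [0.25, [0.0119, 0.0296, 0], [0, 0, 0]],
    [0.25, [0.006, 0.0148, 0], [0, 0, 0]],
    [0.25, [0, 0, 0.015], [0, 0, 0]],
    [0.25, [0, 0, 0.015], [0, 0, 0]],
    [0.25, [0, 0, 0.009], [0, 0, 0]],
    [0.25, [0, 0, 0], [0, 0, 0]],
    [0.25, [0, 0, 0], [0, 0, 0]]
  ]
}}

```text
time: 9.72
eef_pos: [0.5371, 0.2132, 0.2178]
tcp_rot: [0.181, 0.983, -0.001, -0.002]
contact_force: [0.4, 0.6, -1.6]
opening: 0.364
finger_force: 49.8
```

Run:
```python
from m import *
s,im=snap('wrist','pics/w6.png');c=cam('wrist',s);M=R.from_quat(s['tcp_rot']).as_matrix();print(s['time'],s['eef_pos'],M[:,0],M[:,2],s['contact_force'],s['opening'])
im=cv2.imread('pics/w6.png');hsv=cv2.cvtColor(im,cv2.COLOR_BGR2HSV);H,S,V=[hsv[...,i].astype(int) for i in range(3)]
def tl(uv,d):
    w=M.T@(onz(c,uv,s['eef_pos'][2]-d)-s['eef_pos']);return np.round(w,4)
o=box(im.shape,260,380,130,260)&(H<25)&(S>80)&(V>60);n,l,st,ce=cv2.connectedComponentsWithStats(o.astype('uint8'))
for i in range(1,n):
    if st[i][4]>25:
        q=quad(l==i).astype('float32');print(st[i],ce[i],hsv[l==i].mean(0),cv2.fitEllipse(q) if len(q)>5 else '')
        (u,v),_=cv2.minEnclosingCircle(q);print((u,v),'as cap',tl((u,v),.0696),'as ring',tl((u,v),s['eef_pos'][2]-.045))
cv2.imwrite('pics/c6.png',cv2.resize(im[120:270,250:400],(600,600),interpolation=2))
```

```text
9.7167 [0.53713477 0.21321199 0.21781564] [-0.93417835  0.3567954   0.00280314] [-3.19994424e-03 -5.21841506e-04 -9.99994744e-01] [ 0.44319609  0.63648876 -1.61374222] 0.36367051119555827
[303 162  33  29 314] [318.92675159 174.41719745] [ 19.91082803 161.70382166 200.18471338] ((318.5403137207031, 177.63157653808594), (28.878860473632812, 30.081199645996094), 107.99394989013672)
(318.6698913574219, 178.021240234375) as cap [ 0.0241 -0.0003  0.0697] as ring [-0.0012 -0.      0.1728]
[312 169  14  14 152] [318.53947368 175.22368421] [ 19.98026316 170.23026316 190.91447368] ((318.62933349609375, 175.273681640625), (12.647369384765625, 13.915234565734863), 98.48684692382812)
(318.6612854003906, 175.0806427001953) as cap [ 0.0261 -0.0003  0.0697] as ring [ 1.700e-03 -1.000e-04  1.728e-01]
[305 197  26  28 614] [317.54234528 210.57980456] [ 13.58957655 239.59283388 225.96091205] ((317.6606750488281, 210.6019287109375), (26.694520950317383, 28.184751510620117), 171.6771697998047)
(317.5, 210.66000366210938) as cap [ 0.0016 -0.0011  0.0696] as ring [-0.0346 -0.0011  0.1727]
[310 257  18   3  46] [318.65217391 258.17391304] [ 19.58695652 163.26086957 136.43478261] ((318.457275390625, 257.9546203613281), (2.525787115097046, 19.669057846069336), 89.98773193359375)
(318.5, 258.0) as cap [-0.0336 -0.0003  0.0695] as ring [-0.0868 -0.      0.1726]
```

View pics/c6.png

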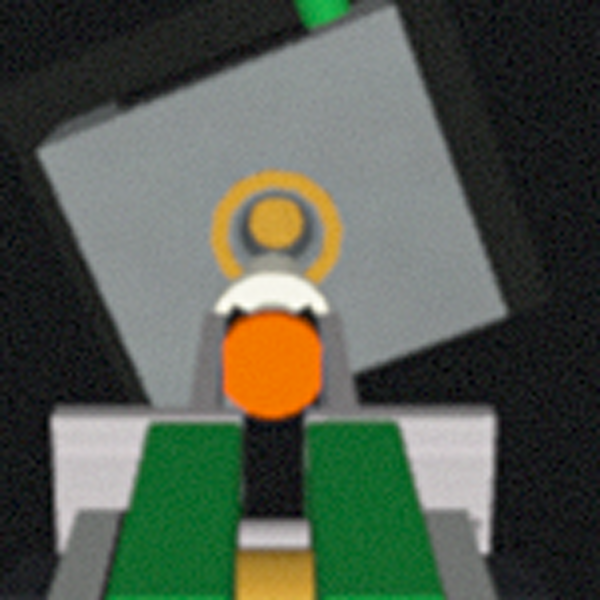

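In the crop (4x, offset 250,120) the ring centre is at full-image (319,178) and the cap at (317.5,210.7). The plug must go about 2.5 mm outward and 1 mm in y, then down.

Call:
{"name": "move_arm", "arguments": {
  "moves": [
    [0.25, [-0.0025, 0.001, 0], [0, 0, 0]],
    [0.25, [0, 0, 0], [0, 0, 0]],
    [0.25, [0, 0, 0.01], [0, 0, 0]],
    [0.25, [0, 0, 0.015], [0, 0, 0]],
    [0.25, [0, 0, 0.013], [0, 0, 0]],
    [0.25, [0, 0, 0.008], [0, 0, 0]],
    [0.25, [0, 0, 0.002], [0, 0, 0]],
    [0.25, [0, 0, 0], [0, 0, 0]],
    [0.25, [0, 0, 0], [0, 0, 0]],
    [0.25, [0, 0, 0], [0, 0, 0]]
  ],
  "grip_force": 70
}}

```text
time: 10.6
eef_pos: [0.5415, 0.2134, 0.1723]
tcp_rot: [0.181, 0.983, 0.0, 0.001]
contact_force: [0.4, -0.5, -2.0]
opening: 0.352
finger_force: 69.2
```

Call:
{"name": "move_arm", "arguments": {
  "moves": [
    [0.25, [0.0016, -0.0006, 0], [0, 0, 0]],
    [0.25, [0, 0, 0], [0, 0, 0]],
    [0.25, [0, 0, 0], [0, 0, 0]],
    [0.25, [0, 0, 0.002], [0, 0, 0]],
    [0.25, [0, 0, 0.002], [0, 0, 0]],
    [0.25, [0, 0, 0.002], [0, 0, 0]],
    [0.25, [0, 0, 0.002], [0, 0, 0]],
    [0.25, [0, 0, 0], [0, 0, 0]],
    [0.25, [0, 0, 0], [0, 0, 0]],
    [0.25, [0, 0, 0], [0, 0, 0]]
  ]
}}

```text
time: 11.43
eef_pos: [0.5392, 0.2133, 0.1633]
tcp_rot: [0.181, 0.983, -0.0, -0.0]
contact_force: [-0.9, 0.5, -1.5]
opening: 0.35
finger_force: 69.2
```

Call:
{"name": "move_arm", "arguments": {
  "moves": [
    [0.25, [0, 0, 0.001], [0, 0, 0]],
    [0.25, [0, 0, 0.001], [0, 0, 0]],
    [0.25, [0, 0, 0.001], [0, 0, 0]],
    [0.25, [0, 0, 0.0005], [0, 0, 0]],
    [0.25, [0, 0, 0], [0, 0, 0]],
    [0.25, [0, 0, 0], [0, 0, 0]],
    [0.25, [0, 0, 0], [0, 0, 0]],
    [0.25, [0, 0, 0], [0, 0, 0]],
    [0.25, [0, 0, 0], [0, 0, 0]],
    [0.25, [0, 0, 0], [0, 0, 0]]
  ]
}}

```text
time: 12.27
eef_pos: [0.5392, 0.2133, 0.1599]
tcp_rot: [0.181, 0.983, 0.0, 0.0]
contact_force: [-0.2, 0.2, -2.0]
opening: 0.347
finger_force: 69.2
```

Call:
{"name": "move_arm", "arguments": {
  "moves": [
    [0.25, [0, 0, 0.0004], [0, 0, 0]],
    [0.25, [0, 0, 0.0004], [0, 0, 0]],
    [0.25, [0, 0, 0.0004], [0, 0, 0]],
    [0.25, [0, 0, 0], [0, 0, 0]],
    [0.25, [0, 0, 0], [0, 0, 0]],
    [0.25, [0, 0, 0], [0, 0, 0]],
    [0.25, [0, 0, 0], [0, 0, 0]],
    [0.25, [0, 0, 0], [0, 0, 0]],
    [0.25, [0, 0, 0], [0, 0, 0]],
    [0.25, [0, 0, 0], [0, 0, 0]]
  ]
}}

```text
time: 13.1
eef_pos: [0.5392, 0.2133, 0.1586]
tcp_rot: [0.181, 0.983, 0.0, 0.0]
contact_force: [-0.0, -0.1, -1.4]
opening: 0.347
finger_force: 69.2
```

Call:
{"name": "move_arm", "arguments": {
  "moves": [
    [0.25, [0, 0, 0.0004], [0, 0, 0]],
    [0.25, [0, 0, 0.0004], [0, 0, 0]],
    [0.25, [0, 0, 0.0004], [0, 0, 0]],
    [0.25, [0, 0, 0], [0, 0, 0]],
    [0.25, [0, 0, 0], [0, 0, 0]],
    [0.25, [0, 0, 0], [0, 0, 0]],
    [0.25, [0, 0, 0], [0, 0, 0]],
    [0.25, [0, 0, 0], [0, 0, 0]],
    [0.25, [0, 0, 0], [0, 0, 0]],
    [0.25, [0, 0, 0], [0, 0, 0]]
  ]
}}

```text
time: 13.93
eef_pos: [0.5391, 0.2133, 0.1574]
tcp_rot: [0.181, 0.983, 0.0, 0.0]
contact_force: [-0.1, 0.3, -1.1]
opening: 0.352
finger_force: 69.2
```

Call:
{"name": "move_arm", "arguments": {
  "moves": [
    [0.25, [0, 0, 0.0004], [0, 0, 0]],
    [0.25, [0, 0, 0.0004], [0, 0, 0]],
    [0.25, [0, 0, 0.0004], [0, 0, 0]],
    [0.25, [0, 0, 0], [0, 0, 0]],
    [0.25, [0, 0, 0], [0, 0, 0]],
    [0.25, [0, 0, 0], [0, 0, 0]],
    [0.25, [0, 0, 0], [0, 0, 0]],
    [0.25, [0, 0, 0], [0, 0, 0]],
    [0.25, [0, 0, 0], [0, 0, 0]],
    [0.25, [0, 0, 0], [0, 0, 0]]
  ]
}}

```text
time: 14.77
eef_pos: [0.5391, 0.2133, 0.1562]
tcp_rot: [0.181, 0.983, 0.0, 0.0]
contact_force: [0.2, -0.9, -1.3]
opening: 0.348
finger_force: 69.2
```

Call:
{"name": "move_arm", "arguments": {
  "moves": [
    [0.25, [0, 0, 0.0004], [0, 0, 0]],
    [0.25, [0, 0, 0.0004], [0, 0, 0]],
    [0.25, [0, 0, 0.0004], [0, 0, 0]],
    [0.25, [0, 0, 0], [0, 0, 0]],
    [0.25, [0, 0, 0], [0, 0, 0]],
    [0.25, [0, 0, 0], [0, 0, 0]],
    [0.25, [0, 0, 0], [0, 0, 0]],
    [0.25, [0, 0, 0], [0, 0, 0]],
    [0.25, [0, 0, 0], [0, 0, 0]],
    [0.25, [0, 0, 0], [0, 0, 0]]
  ]
}}

```text
time: 15.6
eef_pos: [0.5394, 0.2133, 0.1554]
tcp_rot: [0.181, 0.983, 0.0, 0.0]
contact_force: [-0.7, -0.6, 2.6]
opening: 0.353
finger_force: 69.5
```

Contact at foot height of about 33 mm, with about 4 N on it. I'll build up gently.

Call:
{"name": "move_arm", "arguments": {
  "moves": [
    [0.25, [0, 0, 0.0003], [0, 0, 0]],
    [0.25, [0, 0, 0.0003], [0, 0, 0]],
    [0.25, [0, 0, 0.0002], [0, 0, 0]],
    [0.25, [0, 0, 0], [0, 0, 0]],
    [0.25, [0, 0, 0], [0, 0, 0]],
    [0.25, [0, 0, 0], [0, 0, 0]],
    [0.25, [0, 0, 0], [0, 0, 0]],
    [0.25, [0, 0, 0], [0, 0, 0]],
    [0.25, [0, 0, 0], [0, 0, 0]],
    [0.25, [0, 0, 0], [0, 0, 0]]
  ]
}}

```text
time: 16.43
eef_pos: [0.5395, 0.2133, 0.1551]
tcp_rot: [0.181, 0.983, 0.0, 0.0]
contact_force: [-1.3, -0.7, 5.2]
opening: 0.352
finger_force: 69.7
```

Call:
{"name": "move_arm", "arguments": {
  "moves": [
    [0.25, [0, 0, 0.0005], [0, 0, 0]],
    [0.25, [0, 0, 0.0005], [0, 0, 0]],
    [0.25, [0, 0, 0.0003], [0, 0, 0]],
    [0.25, [0, 0, 0], [0, 0, 0]],
    [0.25, [0, 0, 0], [0, 0, 0]],
    [0.25, [0, 0, 0], [0, 0, 0]],
    [0.25, [0, 0, 0], [0, 0, 0]],
    [0.25, [0, 0, 0], [0, 0, 0]],
    [0.25, [0, 0, 0], [0, 0, 0]],
    [0.25, [0, 0, 0], [0, 0, 0]]
  ]
}}

```text
time: 17.27
eef_pos: [0.5398, 0.2133, 0.1547]
tcp_rot: [0.181, 0.983, 0.0, 0.001]
contact_force: [-1.5, 0.1, 8.2]
opening: 0.351
finger_force: 70.0
```

Call:
{"name": "move_arm", "arguments": {
  "moves": [
    [0.25, [0, 0, 0.0005], [0, 0, 0]],
    [0.25, [0, 0, 0.0004], [0, 0, 0]],
    [0.25, [0, 0, 0], [0, 0, 0]],
    [0.25, [0, 0, 0], [0, 0, 0]],
    [0.25, [0, 0, 0], [0, 0, 0]],
    [0.25, [0, 0, 0], [0, 0, 0]],
    [0.25, [0, 0, 0], [0, 0, 0]],
    [0.25, [0, 0, 0], [0, 0, 0]],
    [0.25, [0, 0, 0], [0, 0, 0]],
    [0.25, [0, 0, 0], [0, 0, 0]]
  ]
}}

```text
time: 18.1
eef_pos: [0.54, 0.2134, 0.1545]
tcp_rot: [0.181, 0.983, 0.0, 0.001]
contact_force: [-2.0, -1.7, 10.2]
opening: 0.35
finger_force: 70.1
```

Run:
```python
from h import *
s=get_state();print(s['eef_pos'],s['contact_force'],s['wrist_torque'],s['joint_efforts'])
```

```text
[0.54000512 0.2133635  0.15448971] [-1.95255037 -1.72544416 10.16432578] [-0.34238295  0.76399996  0.00361204] [ 9.50715132e-02 -2.80680531e+01 -2.37803918e+01  2.10893713e-01
 -1.02559358e+00  5.51261968e-03]
```

Call:
{"name": "move_arm", "arguments": {
  "moves": [
    [0.25, [0, 0, 0], [0, 0, 0]],
    [0.25, [0, 0, 0], [0, 0, 0]],
    [0.25, [0, 0, 0], [0, 0, 0]],
    [0.25, [0, 0, 0], [0, 0, 0]],
    [0.25, [0, 0, 0], [0, 0, 0]],
    [0.25, [0, 0, 0], [0, 0, 0]],
    [0.25, [0, 0, 0], [0, 0, 0]],
    [0.25, [0, 0, 0], [0, 0, 0]],
    [0.25, [0, 0, 0], [0, 0, 0]],
    [0.25, [0, 0, 0], [0, 0, 0]]
  ]
}}

```text
time: 18.93
eef_pos: [0.54, 0.2133, 0.1545]
tcp_rot: [0.181, 0.983, 0.0, 0.001]
contact_force: [-2.2, -1.0, 10.1]
opening: 0.351
finger_force: 70.1
```

That was about 12 N, held steady for over 1.5 s. Now I unload gently, then open.

Call:
{"name": "move_arm", "arguments": {
  "moves": [
    [0.25, [0, 0, -0.001], [0, 0, 0]],
    [0.25, [0, 0, -0.001], [0, 0, 0]],
    [0.25, [0, 0, -0.001], [0, 0, 0]],
    [0.25, [0, 0, -0.0004], [0, 0, 0]],
    [0.25, [0, 0, 0], [0, 0, 0]],
    [0.25, [0, 0, 0], [0, 0, 0]],
    [0.25, [0, 0, 0], [0, 0, 0]],
    [0.25, [0, 0, 0], [0, 0, 0]],
    [0.25, [0, 0, 0], [0, 0, 0]],
    [0.25, [0, 0, 0], [0, 0, 0]]
  ]
}}

```text
time: 19.77
eef_pos: [0.5392, 0.2134, 0.1554]
tcp_rot: [0.181, 0.983, 0.0, 0.0]
contact_force: [-0.1, 0.4, 2.2]
opening: 0.349
finger_force: 69.6
```

Call:
{"name": "move_arm", "arguments": {
  "moves": [
    [0.25, [0, 0, -0.0003], [0, 0, 0]],
    [0.25, [0, 0, 0], [0, 0, 0]],
    [0.3, [0, 0, 0], [0, 0, 0]],
    [0.37, [0, 0, 0], [0, 0, 0]],
    [0.41, [0, 0, 0], [0, 0, 0]],
    [0.45, [0, 0, 0], [0, 0, 0]],
    [0.49, [0, 0, 0], [0, 0, 0]],
    [0.53, [0, 0, 0], [0, 0, 0]],
    [0.57, [0, 0, 0], [0, 0, 0]],
    [0.57, [0, 0, 0], [0, 0, 0]]
  ],
  "grip_force": 30
}}

```text
time: 20.6
eef_pos: [0.539, 0.2132, 0.1555]
tcp_rot: [0.181, 0.983, -0.0, -0.0]
contact_force: [-0.4, 0.1, -1.6]
opening: 0.569
finger_force: 10.3
```

Run:
```python
from m import *
s,im=snap('wrist','pics/w7.png');c=cam('wrist',s);M=R.from_quat(s['tcp_rot']).as_matrix();print(s['eef_pos'],s['contact_force'],s['opening'],s['finger_force'])
im=cv2.imread('pics/w7.png');hsv=cv2.cvtColor(im,cv2.COLOR_BGR2HSV);H,S,V=[hsv[...,i].astype(int) for i in range(3)]
o=box(im.shape,280,360,150,250)&(H<18)&(S>180)&(V>120);q=quad(o);print('cap',cv2.minEnclosingCircle(q.astype('float32')),cv2.boundingRect(q.astype('float32')))
d=box(im.shape,270,370,185,235)&(V<45);n,l,st,ce=cv2.connectedComponentsWithStats(d.astype('uint8'))
print([(st[i],ce[i]) for i in range(1,n) if st[i][4]>25])
```

```text
[0.53899062 0.21323409 0.1555123 ] [-0.36921759  0.14865826 -1.55188904] 0.5685244067141264 10.251407772302628
cap ((317.74810791015625, 209.89849853515625), 12.920284271240234) (305, 197, 26, 26)
[(array([295, 209,   5,  11,  33], dtype=int32), array([296.33333333, 214.63636364])), (array([337, 209,   4,  11,  30], dtype=int32), array([338.8       , 214.76666667]))]
```

The jaws are open evenly around the cap (cap columns 305–331, jaws at 297 and 339). I lift straight up.

Call:
{"name": "move_arm", "arguments": {
  "moves": [
    [0.57, [0, 0, -0.003], [0, 0, 0]],
    [0.57, [0, 0, -0.006], [0, 0, 0]],
    [0.57, [0, 0, -0.008], [0, 0, 0]],
    [0.57, [0, 0, -0.012], [0, 0, 0]],
    [0.57, [0, 0, -0.015], [0, 0, 0]],
    [0.57, [0, 0, -0.015], [0, 0, 0]],
    [0.57, [0, 0, -0.015], [0, 0, 0]],
    [0.57, [0, 0, -0.015], [0, 0, 0]],
    [0.57, [0, 0, -0.008], [0, 0, 0]],
    [0.57, [0, 0, 0], [0, 0, 0]]
  ]
}}

```text
time: 21.48
eef_pos: [0.5406, 0.2136, 0.2568]
tcp_rot: [0.181, 0.983, 0.001, 0.003]
contact_force: [-0.6, 0.3, -1.8]
opening: 0.568
finger_force: 10.3
```

Run:
```python
from m import *
s,im=snap('wrist','pics/w8.png');c=cam('wrist',s);M=R.from_quat(s['tcp_rot']).as_matrix();print(s['time'],s['eef_pos'],M[:,0],s['contact_force'],s['opening'])
b=cv2.imread('pics/w8.png')[80:280,240:400];snap('scene','pics/s8.png');a=cv2.imread('pics/s8.png')[130:260,330:450]
cv2.imwrite('pics/c8.png',np.hstack([cv2.resize(b,(400,500)),cv2.resize(a,(400,500))]))
```

```text
21.4833 [0.54063722 0.2136317  0.25677079] [-0.93419509  0.35671969 -0.00553177] [-0.5927952   0.33346722 -1.75419005] 0.5677174188457073
```

View pics/c8.png

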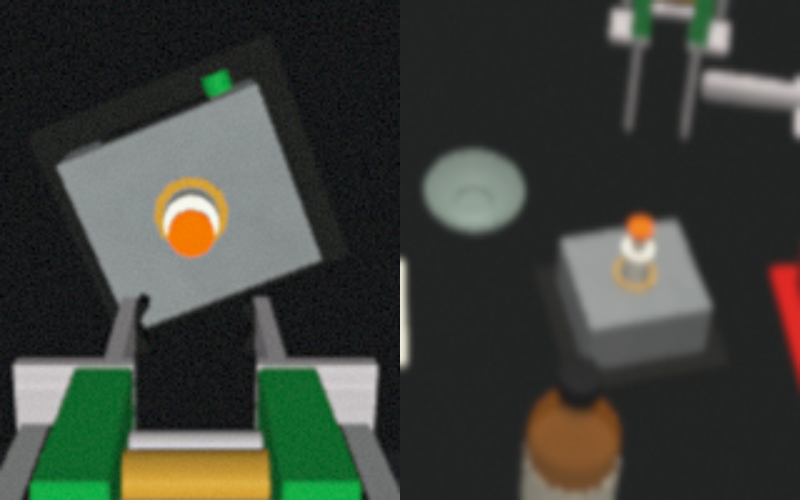

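The plug stands upright in the grey seat and the tongs are clear and open. Returning to the holder.

Call:
{"name": "move_arm", "arguments": {
  "moves": [
    [0.57, [0, 0, 0], [0, 0, -0.105]],
    [0.57, [0, 0, 0], [0, 0, -0.105]],
    [0.57, [0, 0, 0], [0, 0, 0]],
    [0.57, [0.0008, -0.0167, 0], [0, 0, 0]],
    [0.57, [0.0017, -0.035, 0], [0, 0, 0]],
    [0.57, [0.0017, -0.035, 0], [0, 0, 0]],
    [0.57, [0.0017, -0.035, 0], [0, 0, 0]],
    [0.57, [0.0017, -0.035, 0], [0, 0, 0]],
    [0.57, [0.0017, -0.035, 0], [0, 0, 0]],
    [0.57, [0.0018, -0.035, 0], [0, 0, 0]]
  ]
}}

```text
time: 22.42
eef_pos: [0.4921, -0.0103, 0.2518]
tcp_rot: [0.079, 0.997, 0.0, -0.001]
contact_force: [1.4, -0.4, -1.7]
opening: 0.568
finger_force: 10.3
```

Call:
{"name": "move_arm", "arguments": {
  "moves": [
    [0.57, [0, 0, 0.01], [0, 0, 0]],
    [0.57, [0, 0, 0.01], [0, 0, 0]],
    [0.57, [0, 0, 0.004], [0, 0, 0]],
    [0.57, [0, 0, 0], [0, 0, 0]],
    [0.57, [0, 0, 0], [0, 0, 0]],
    [0.57, [0, 0, 0], [0, 0, 0]],
    [0.57, [0, 0, 0], [0, 0, 0]],
    [0.57, [0, 0, 0], [0, 0, 0]],
    [0.57, [0, 0, 0], [0, 0, 0]],
    [0.57, [0, 0, 0], [0, 0, 0]]
  ]
}}

```text
time: 23.25
eef_pos: [0.4934, -0.0088, 0.229]
tcp_rot: [0.077, 0.997, -0.0, 0.0]
contact_force: [0.2, -0.1, -1.7]
opening: 0.572
finger_force: 10.3
```

```bash
cat > cmp.py <<'E'
from m import *
import sys
s,im=snap('wrist','pics/%s.png'%sys.argv[1]);M=R.from_quat(s['tcp_rot']).as_matrix();print(s['time'],s['eef_pos'],M[:,1],M[:,2],s['contact_force'])
a=cv2.imread('pics/w3.png');b=cv2.imread('pics/%s.png'%sys.argv[1])
def off(x0,x1,y0,y1):
    r=cv2.matchTemplate(cv2.resize(b[y0-20:y1+20,x0-20:x1+20],None,fx=4,fy=4,interpolation=2),cv2.resize(a[y0:y1,x0:x1],None,fx=4,fy=4,interpolation=2),5);_,v,_,p=cv2.minMaxLoc(r);return v,p[0]/4-20,p[1]/4-20
print('holder',off(258,375,118,192));print('holder left edge',off(258,285,118,192),'right',off(345,375,118,192))
print('handles',off(255,385,235,325));print('jaws L',off(288,304,198,225),'R',off(334,352,198,225))
E
python3 cmp.py w9
```

```text
23.25 [ 0.49337599 -0.0088122   0.22900147] [ 1.53860265e-01  9.88092616e-01 -1.34431117e-05] [ 4.82363397e-04 -8.87160461e-05 -9.99999880e-01] [ 0.17001521 -0.05109737 -1.6631282 ]
holder (0.9910489320755005, 0.25, 3.0)
holder left edge (0.9964317083358765, 0.0, 3.0) right (0.9966034293174744, 0.75, 3.0)
handles (0.9854973554611206, 0.0, 0.0)
jaws L (0.9173711538314819, -0.5, 3.25) R (0.9180400371551514, 0.75, 3.25)
```

The handles haven't slipped in the pads (0 px against the pickup picture). I'll shift 1.7 mm and lower to just above the holder's walls.

Call:
{"name": "move_arm", "arguments": {
  "moves": [
    [0.57, [-0.0017, 0, 0], [0, 0, 0]],
    [0.57, [0, 0, 0.01], [0, 0, 0]],
    [0.57, [0, 0, 0.02], [0, 0, 0]],
    [0.57, [0, 0, 0.02], [0, 0, 0]],
    [0.57, [0, 0, 0.02], [0, 0, 0]],
    [0.57, [0, 0, 0.01], [0, 0, 0]],
    [0.57, [0, 0, 0], [0, 0, 0]],
    [0.57, [0, 0, 0], [0, 0, 0]],
    [0.57, [0, 0, 0], [0, 0, 0]],
    [0.57, [0, 0, 0], [0, 0, 0]]
  ]
}}

```text
time: 24.13
eef_pos: [0.496, -0.0095, 0.1503]
tcp_rot: [0.077, 0.997, -0.0, 0.001]
contact_force: [-0.3, -0.3, -1.6]
opening: 0.567
finger_force: 10.3
```

Call:
{"name": "move_arm", "arguments": {
  "moves": [
    [0.57, [0, 0, 0.002], [0, 0, 0]],
    [0.57, [0, 0, 0.002], [0, 0, 0]],
    [0.57, [0, 0, 0.002], [0, 0, 0]],
    [0.57, [0, 0, 0.002], [0, 0, 0]],
    [0.57, [0, 0, 0.002], [0, 0, 0]],
    [0.57, [0, 0, 0.002], [0, 0, 0]],
    [0.57, [0, 0, 0], [0, 0, 0]],
    [0.57, [0, 0, 0], [0, 0, 0]],
    [0.57, [0, 0, 0], [0, 0, 0]],
    [0.57, [0, 0, 0], [0, 0, 0]]
  ]
}}

```text
time: 24.97
eef_pos: [0.495, -0.0093, 0.1368]
tcp_rot: [0.077, 0.997, -0.0, 0.0]
contact_force: [-0.3, -0.3, -1.4]
opening: 0.569
finger_force: 10.3
```

Call:
{"name": "move_arm", "arguments": {
  "moves": [
    [0.57, [0, 0, 0.003], [0, 0, 0]],
    [0.57, [0, 0, 0.004], [0, 0, 0]],
    [0.57, [0, 0, 0.005], [0, 0, 0]],
    [0.57, [0, 0, 0.005], [0, 0, 0]],
    [0.57, [0, 0, 0.005], [0, 0, 0]],
    [0.57, [0, 0, 0.005], [0, 0, 0]],
    [0.57, [0, 0, 0.005], [0, 0, 0]],
    [0.57, [0, 0, 0.003], [0, 0, 0]],
    [0.57, [0, 0, 0], [0, 0, 0]],
    [0.57, [0, 0, 0], [0, 0, 0]]
  ]
}}

```text
time: 25.8
eef_pos: [0.4948, -0.0092, 0.1015]
tcp_rot: [0.077, 0.997, 0.0, -0.0]
contact_force: [0.0, -0.9, -1.1]
opening: 0.568
finger_force: 10.3
```

Clean entry. I lower until the ledges touch the pillars.

Call:
{"name": "move_arm", "arguments": {
  "moves": [
    [0.57, [0, 0, 0.002], [0, 0, 0]],
    [0.57, [0, 0, 0.002], [0, 0, 0]],
    [0.57, [0, 0, 0.002], [0, 0, 0]],
    [0.57, [0, 0, 0.001], [0, 0, 0]],
    [0.57, [0, 0, 0], [0, 0, 0]],
    [0.57, [0, 0, 0], [0, 0, 0]],
    [0.57, [0, 0, 0], [0, 0, 0]],
    [0.57, [0, 0, 0], [0, 0, 0]],
    [0.57, [0, 0, 0], [0, 0, 0]],
    [0.57, [0, 0, 0], [0, 0, 0]]
  ]
}}

```text
time: 26.63
eef_pos: [0.495, -0.0093, 0.0948]
tcp_rot: [0.077, 0.997, -0.0, 0.0]
contact_force: [0.5, 0.3, -1.7]
opening: 0.567
finger_force: 10.3
```

Call:
{"name": "move_arm", "arguments": {
  "moves": [
    [0.57, [0, 0, 0.001], [0, 0, 0]],
    [0.57, [0, 0, 0.001], [0, 0, 0]],
    [0.57, [0, 0, 0.001], [0, 0, 0]],
    [0.57, [0, 0, 0.0005], [0, 0, 0]],
    [0.57, [0, 0, 0], [0, 0, 0]],
    [0.57, [0, 0, 0], [0, 0, 0]],
    [0.57, [0, 0, 0], [0, 0, 0]],
    [0.57, [0, 0, 0], [0, 0, 0]],
    [0.57, [0, 0, 0], [0, 0, 0]],
    [0.57, [0, 0, 0], [0, 0, 0]]
  ]
}}

```text
time: 27.47
eef_pos: [0.4954, -0.0093, 0.0928]
tcp_rot: [0.077, 0.997, -0.0, 0.0]
contact_force: [-3.2, -0.3, 6.2]
opening: 0.569
finger_force: 10.5
```

The ledges sit on the pillars at the pickup height. I release and rise.

Call:
{"name": "move_arm", "arguments": {
  "moves": [
    [0.57, [0, 0, -0.001], [0, 0, 0]],
    [0.57, [0, 0, -0.0005], [0, 0, 0]],
    [0.6, [0, 0, 0], [0, 0, 0]],
    [0.65, [0, 0, 0], [0, 0, 0]],
    [0.75, [0, 0, 0], [0, 0, 0]],
    [0.9, [0, 0, 0], [0, 0, 0]],
    [1, [0, 0, 0], [0, 0, 0]],
    [1, [0, 0, 0], [0, 0, 0]],
    [1, [0, 0, 0], [0, 0, 0]],
    [1, [0, 0, 0], [0, 0, 0]]
  ]
}}

```text
time: 28.3
eef_pos: [0.4949, -0.0093, 0.0927]
tcp_rot: [0.077, 0.997, 0.0, -0.0]
contact_force: [-0.2, -0.5, 0.0]
opening: 1.001
finger_force: 0.0
```

Call:
{"name": "move_arm", "arguments": {
  "moves": [
    [1, [0, 0, -0.005], [0, 0, 0]],
    [1, [0, 0, -0.015], [0, 0, 0]],
    [1, [0, 0, -0.025], [0, 0, 0]],
    [1, [0, 0, -0.03], [0, 0, 0]],
    [1, [0, 0, -0.03], [0, 0, 0]],
    [1, [0, 0, -0.025], [0, 0, 0]],
    [1, [0, 0, -0.01], [0, 0, 0]],
    [1, [0.005, 0, 0], [0, 0, 0]],
    [1, [0.005, 0, 0], [0, 0, 0]],
    [1, [0, 0, 0], [0, 0, 0]]
  ]
}}

```text
time: 29.13
eef_pos: [0.483, -0.0072, 0.2303]
tcp_rot: [0.077, 0.997, 0.0, -0.002]
contact_force: [-0.8, -0.1, -1.0]
opening: 1.002
finger_force: 0.0
```

Run:
```python
from m import *
s,im=snap('wrist','pics/w10.png');c=cam('wrist',s);print(s['time'],s['eef_pos'],s['opening'],s['finger_force'],s['contact_force'])
im=cv2.imread('pics/w10.png');hsv=cv2.cvtColor(im,cv2.COLOR_BGR2HSV);H,S,V=[hsv[...,i].astype(int) for i in range(3)]
g=((S>120)&(abs(H-70)<20)&(V>40)).astype('uint8');n,l,st,ce=cv2.connectedComponentsWithStats(g)
for i in range(1,n):
    if st[i][4]>60: print(st[i],rect(c,np.argwhere(l==i)[:,::-1],.127))
snap('side','pics/s10.png');im=cv2.imread('pics/s10.png');hsv=cv2.cvtColor(im,cv2.COLOR_BGR2HSV);H,S,V=[hsv[...,i].astype(int) for i in range(3)]
o=box(im.shape,305,350,130,195)&(H<18)&(S>150)&(V>90);p=np.argwhere(o)[:,::-1];print('cap',len(p),p.mean(0) if len(p) else '', 'pred',proj(cam('side'),[.538,.213,.085]))
```

```text
29.1333 [ 0.48296418 -0.00722082  0.23032526] 1.0019830108845547 0.0 [-0.84226862 -0.14094458 -0.97186705]
[552 137  16  12 149] [4.6700e-01 1.7300e-01 1.1000e-02 8.0000e-03 8.1231e+01]
[285 183  18  45 677] [ 4.8500e-01 -2.8000e-02  1.3000e-02  3.6000e-02  8.0439e+01]
[332 183  19  45 664] [4.9100e-01 9.0000e-03 1.3000e-02 3.6000e-02 8.3307e+01]
[ 309  284   49   45 1411] [ 5.790e-01 -1.000e-02  4.200e-02  4.300e-02  8.714e+01]
cap 731 [332.77975376 140.78932969] pred [327.34128392 151.27978749]
```

The tongs hang where they started, within about 1 mm, and the plug was seen standing in the seat and hasn't been touched since. Handing in.

```bash
python3 -c "
from plant import *
print(sign_off())"
```

```text
the job is handed in; nothing more can be done
None
```

The job is handed in after about 29 s: the plug was pressed into the grey seat with about 12 N for over 1.5 s and left standing, and the tongs hang back in their holder; the judge's verdict was not shown.

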